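# Fit the honing wheel on the carver's sharpening machine and hold it home

### The arm

A 6-joint arm with a two-finger parallel gripper is mounted at the origin on the work surface. World frame = base frame: x ahead of the robot, y to its left, z up, the work surface at z = 0. Lengths are in m, angles in rad, forces in N, time in s.
With the tool pointing down it reaches from about 0.275 to 0.725 m from the base axis. Payload 15.9 kg.
Tool frame: the origin (TCP) lies midway between the tips of the shut fingers; the grasp point (between the pads) lies 19 mm behind it; z points along the fingers, y is the direction in which the jaws open and shut (so a half turn about z gives the same grasp; the last joint's range is limited). The gripper opens to 85 mm and grips with 20 to 120 N. Pads are 22 mm wide; open, the fingers measure 114 mm over their backs; the gripper's body (76 mm by 85 mm) begins 54 mm behind the grasp point. The pads swing forward as they close: fully open they stand 13 mm farther back than shut.
Start: joints at [1.216, 0.213, -0.034, 1.323, 0, 1.571], TCP at [0.174, 0.469, 0.231] pointing down, gripper open.
Joint ranges: [-2.98, 2.98], [-0.74, 1.72], [-1.14, 1.35], [-2.1, 2.04], [-1.57, 1.44], [-3.14, 3.14]. Speed limits (rad/s): [1.89, 1.89, 2.39, 2.57, 3.14, 3.14].

### API

Orientations are given as a rotation vector (axis times angle).
In Python, from station import telemetry, vision, job gives the robot as it stands.
- The arm moves only by the tool step_arm, never from a script. Its arguments are lists of equal length, an entry for each row: "xyz": the shift along the tool's x, y, z normalised to -1 to 1, where 1 is 10 cm, a list of three; "delta_rot": the turn, a rotation vector about the tool's x, y, z normalised to -1 to 1, where 1 is 360 degrees, a list of three; "grip": the opening, from 0 (shut) to 1 (fully open). In form: {"xyz": [[x, y, z], ...], "delta_rot": [[rx, ry, rz], ...], "grip": [grip, ...]}. A call has 1 to 8 rows; each row is the pose to reach, as a shift and turn from the pose measured when the call began, along the tool's axes at that moment, turning the shorter way round; what a row does not reach only later rows make up. A row lasts 1/12 s, in which the tool goes at most 41.7 mm and 7.16 degrees, less where a joint would pass 70% of its speed; a pose out of reach is approached as far as the arm can. A call with a number of a shift or a turn outside -1 to 1 is refused whole. A call with a gripper value outside its range is refused whole. The fingers move at their own pace and stop on an object; "grip_force" is the grip in N (left out, the last holds). Time passes only in rows, so rows that repeat a pose let the fingers close. It gives the time, the measured TCP pose, the force and the opening at its end, in the units of the state.
- telemetry.sense(): the state, without advancing time (a new reading comes with each control period).
- vision.camera(name): name is "scene" or "top" or "wrist"; returns the picture (384x512x3 uint8, red, green, blue); there is no depth.
- vision.camera_params(name): a dict with "fx", "fy", "cx", "cy" (pixels), "dist_coeffs" ([k1, k2, p1, p2, k3] as OpenCV has them; the pictures are not rectified), "pose" (4x4, takes a point from camera to world coordinates). Camera axes: x right, y down, z forward; pixel columns grow to the right and rows downward; lengths in m; the calibration is good to about 2 mm. A picture is of the moment at which its call begins: read the wrist's pose just before it. camera_params takes no time and is no camera call; for the wrist camera it gives the pose at the moment of the call.
- job.job_done(): hands the job in, once; it reports no verdict.
The state is a dict: "t": time; "joint_pos": joint angles; "dq": joint speeds; "joint_efforts": joint torques, N m; "position": TCP position; "tool_rot": TCP orientation; "ft_force": force on the tool from outside, world axes, zero at the start; "wrist_torque": the same for the moment, N m; "opening": opening from 0.0 (shut) to 1.0 (fully open).
Only numpy, scipy, OpenCV 4.12 (cv2) and the standard library are available. Lean on these libraries where they do the work, as an engineer would, in place of code of your own. Each camera call takes 0.05 s, during which the arm holds its last target. There are 200 camera calls.

### The job

Fit the tan leather honing wheel on the sharpening machine: set its hub over the bare spindle, turn it until the keyway hidden in its underside drops over the spindle's cross pin, and push it fully home against the spring seat. Finish still gripping the wheel and holding it pushed home, so that I can do up its grub screw. Leave the grey grinding wheel, the carving tools, the tin and the brush lying where they are.

Things in the scene. Friction and masses are not known exactly. Their poses are not given: they have to be found in the camera images.
- honing_wheel_hub (a point): Tan leather honing wheel (0.4 to 0.55 kg), lying flat on the bench, hub up. This point: on its axis, half-way up the bright aluminium knurled hub; z = axis, up. Disc 150 mm in diameter, 22 mm thick; hub 44 mm in diameter, standing 40 mm above the disc (this point is 20 mm below the hub's top). The hub's lowest 3 mm, on the disc, are a flange 58 mm wide. A 19 mm bore goes right through.
- honing_wheel_under (a point): Centre of the honing wheel's flat underside, 42 mm below the hub point. Here, out of sight, two keyways cross at right angles in the hub, 9 mm wide and 18 mm deep, so the pin finds one every quarter turn, with 0.09 rad of play either way. Nothing on top shows their heading: turn and feel, pushing lightly. A stop less than 12 mm down means the pin caught an edge: ease up and turn a little more.
- spindle_nose (a point): Top of the machine's bare vertical spindle, on its axis, 169 mm above the bench. The spindle is 16 mm in diameter and its top 12 mm taper to 8 mm. It is held by its gearing and turns only with more than 1.5 N m. This frame is the machine's: it does not show the pin's heading.
- cross_pin (a point): On the spindle axis, level with the top of the black cross pin that goes through the spindle (6 mm thick, 34 mm long over its ends, level), 27 mm below the nose. Its heading differs each time; it shows from above. The wheel's underside is level with this point when it rests on the pin, 12 mm below it when a keyway has dropped over the pin, 17 mm below it when pushed fully home.
- spring_seat (a joint): Brass spring-loaded seat, 48 mm in diameter, round the foot of the spindle under the pin. 0 = up, 0.005 (m) = pushed fully down to its stop. The spring pushes up with 8 N at 0, growing to 13 N at 0.005; the wheel's own weight does not move it.
- machine: Sharpening machine, fixed to the bench: dark green housing 262 mm (x) by 202 mm (y), aluminium deck 115 mm above the bench. Origin on the bench under the spindle axis. The housing reaches from 121 mm behind the axis (-x, control panel) to 141 mm beyond; at +x a U-shaped steel tool support stands, 12 mm bar, 117 mm from the spindle axis, up to 61 mm above the deck.
- grinding_wheel_hub (a point): Half-way up the black knurled hub of the grey grinding wheel: same sizes as the honing wheel, 0.7 kg, lying flat on the bench, hub up. Not wanted now; leave it.
- mallet: Square-headed wooden mallet lying on the bench: origin under the middle of its head (85 x 135 x 68 mm), handle reaching 240 mm to -x. Leave it.
- gouge_wide: Wide carving gouge with pale handle, lying on the bench, 258 mm long: handle 135 mm to -x of the origin, blade 122 mm to +x. Leave it.
- gouge_narrow: Narrow carving gouge with dark handle, lying on the bench, same length. Leave it.
- paste_tin: Round honing-paste tin with red lid, 70 mm in diameter, 27 mm high, origin at the centre of its underside. Leave it.
- bench_brush: Bench brush lying on its bristles, 200 mm long along x, 40 mm high, origin under its middle. Leave it.
Not all that is in view belongs to the job. Of the things that look like the part that bears honing_wheel_hub, the middle-sized one is meant.

How it is judged:
On the way, in this order (a step that is already met when the one before it is completed fails the run):
1. the honing wheel has been lifted clear of the bench (height (world z) of honing_wheel_hub above 0.12 m), for 0.1 s.
2. its bore is threaded over the spindle's nose (horizontal distance between honing_wheel_hub and spindle_nose below 0.004 m and z of honing_wheel_hub in the frame of spindle_nose below 0.03 m), for 0.1 s.
At the end, for the whole second after the job is handed in: The honing wheel is on the spindle (axis within 4 mm, tilted less than 0.06 rad) with a keyway over the pin and pushed home: the spring seat is down at least 3.8 of its 5 mm and the hub centre is no more than 0.5 mm above the spindle's top; the fingers are still on the wheel and it is at rest (value of joint spring_seat above 0.0038 m and z of honing_wheel_hub in the frame of spindle_nose below 0.0005 m and horizontal distance between honing_wheel_hub and spindle_nose below 0.004 m and angle between honing_wheel_hub's own z axis and vertical below 0.06 rad and contact force between the fingers and honing_wheel above 3 N and linear speed of honing_wheel below 0.01 m/s and angular speed of honing_wheel below 0.1 rad/s); the arm keeps its last pose, push and grip.
It fails at once if the grey grinding wheel is disturbed (moved more than 25 mm) (distance of grinding_wheel_hub from where it was at the start of the episode above 0.025 m).
It fails at once if a carving tool, the paste tin or the brush is disturbed (moved more than 25 mm) (distance of any of mallet, gouge_wide, gouge_narrow, paste_tin, bench_brush from where it was at the start of the episode above 0.025 m).
It also fails if it takes over 45 s, if anything falls off the work surface, if the arm or the gripper's body presses on something with over 40 N, if the wrist force passes 120 N, or if a joint passes its speed limit or range.

## Working session

There is one attempt and no reset: what is moved stays moved. The work goes in short steps, Python scripts to look and compute and a tool call to move; the robot and the scene stay as the last step left them, time stands still between calls to the robot, and variables do not carry over. Pictures are saved under pics/ and viewed, about 8 in all and at most 12, crops included, and the job is handed in when it is done.

Besides the shell and the picture viewer there is one more tool, called after "Emit:" in YAML: its name, and indented under it one key for each argument. step_arm: Moves the arm, as the interface text tells. Scaled input: -1 to 1 covers 10 cm each way for a shift and 360 degrees each way for a turn. Its arguments: {"type":"object","properties":{"xyz":{"type":"array","items":{"type":"array","items":{"type":"number"}}},"delta_rot":{"type":"array","items":{"type":"array","items":{"type":"number"}}},"grip":{"type":"array","items":{"type":"number"}},"grip_force":{"type":"number"}},"required":["xyz","delta_rot","grip"]}

```bash
mkdir -p pics
cat > h.py <<'E'
import numpy as np, cv2
from station import telemetry, vision, job
def K(p): return np.array([[p['fx'],0,p['cx']],[0,p['fy'],p['cy']],[0,0,1.]])
def ray(p,uv,z):
    q=cv2.undistortPoints(np.array([[uv]],float),K(p),np.array(p['dist_coeffs'],float))[0,0]
    T=np.array(p['pose']); d=T[:3,:3]@np.array([q[0],q[1],1]); o=T[:3,3]
    return o+d*(z-o[2])/d[2]
def proj(p,X):
    T=np.linalg.inv(np.array(p['pose'])); 
    r,_=cv2.Rodrigues(T[:3,:3]); return cv2.projectPoints(np.array(X,float).reshape(-1,1,3),r,T[:3,3],K(p),np.array(p['dist_coeffs'],float))[0][:,0]
def snap(n,f):
    p=vision.camera_params(n); im=vision.camera(n)[:,:,::-1].copy(); cv2.imwrite('pics/'+f+'.png',im); return p,im
E
python3 - <<'E'
from h import *
s=telemetry.sense(); print(s)
a=[]
for n in ('scene','top','wrist'):
    p,im=snap(n,n+'0'); print(n,np.round(p['pose'],3).tolist(),p['fx'],p['dist_coeffs'])
E
```

```text
{'t': 0.0, 'joint_pos': array([ 1.21599714e+00,  2.13387585e-01, -3.50383615e-02,  1.32350104e+00,
       -1.62559597e-05,  1.57079685e+00]), 'dq': array([-0.000491  ,  0.00014564,  0.00041105,  0.00142869, -0.00142662,
        0.00061397]), 'joint_efforts': array([ 5.96191921e-05, -6.86159205e+01,  4.87121487e+01,  1.73868210e-02,
       -4.01940940e-05,  3.56905809e-05]), 'position': array([0.17359041, 0.46854476, 0.23080869]), 'tool_rot': array([-5.54367004e-01, -3.09210696e+00,  1.75256931e-03]), 'ft_force': array([ 0.19643953, -0.13089118, -0.57617997]), 'wrist_torque': array([ 0.00999422, -0.03331009, -0.01161809]), 'opening': 1.0024749333450416}
scene [[0.747, 0.418, -0.516, 1.18], [0.664, -0.446, 0.6, -0.861], [0.02, -0.791, -0.611, 0.957], [0.0, 0.0, 0.0, 1.0]] 445.04817458235067 [-0.15928387  0.          0.          0.          0.        ]
top [[-0.028, -0.998, 0.059, 0.413], [-1.0, 0.027, -0.013, -0.038], [0.012, -0.06, -0.998, 1.568], [0.0, 0.0, 0.0, 1.0]] 374.0492360813336 [-0.06559295  0.          0.          0.          0.        ]
wrist [[0.348, 0.899, 0.266, 0.106], [0.938, -0.333, -0.098, 0.494], [0.0, 0.283, -0.959, 0.373], [0.0, 0.0, 0.0, 1.0]] 291.9014313382319 [-0.00043184  0.          0.          0.          0.        ]
```

View pics/top0.png

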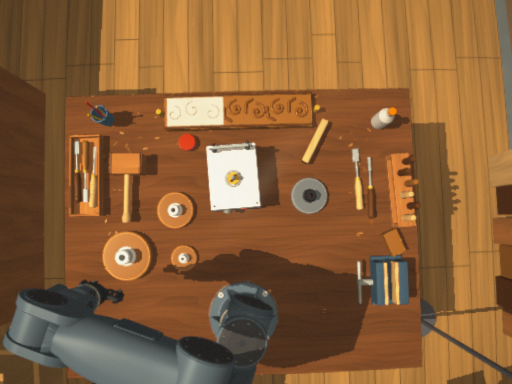

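View pics/scene0.png

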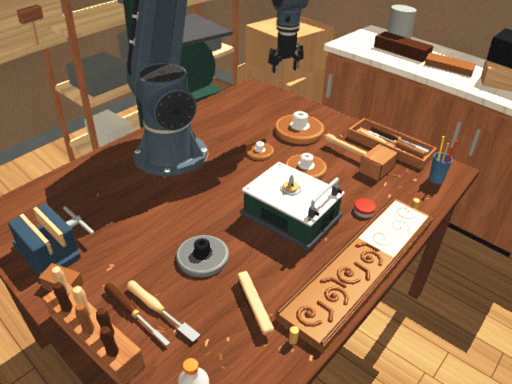

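The top view shows three tan wheels: large at (127,256), about 205 mm; middle at (177,210), about 150 mm; small at (184,258), about 110 mm. I choose the middle one. The spindle is at about (234,178) and the grey wheel at (309,196). I'll check this in a close crop.

Run:
```python
from h import *
im=cv2.imread('pics/top0.png'); 
c=cv2.resize(im[140:240,150:275],None,fx=6,fy=6,interpolation=cv2.INTER_CUBIC); cv2.imwrite('pics/crop1.png',c)
p=vision.camera_params('top')
print(ray(p,(177,210),.042),ray(p,(234,178),.169))
```

```text
[0.44056288 0.25667745 0.042     ] [0.55256594 0.01606691 0.169     ]
```

View pics/crop1.png

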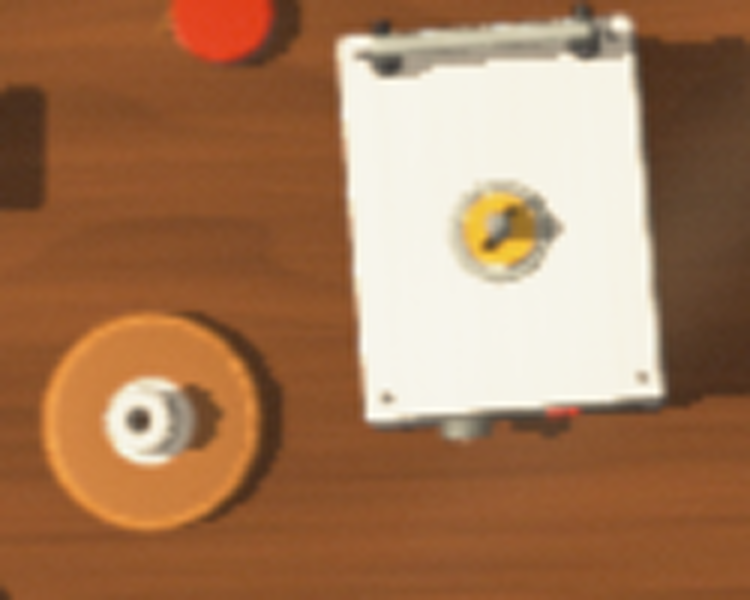

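The crop confirms it. The middle tan disc is centred at crop (152,421), with the hub bore at (139,419). The spindle with its black pin is at (501,228), with the pin running from lower-left to upper-right. Next I move over the wheel.

Emit:
step_arm:
  xyz:
    - [-0.33, -0.11, 0.03]
    - [-0.67, -0.22, 0.06]
    - [-1, -0.33, 0.1]
    - [-1, -0.33, 0.1]
  delta_rot:
    - [0, 0, 0]
    - [0, 0, 0]
    - [0, 0, 0]
    - [0, 0, 0]
  grip: [1, 1, 1, 1]

```text
t: 0.48
position: [0.259, 0.3997, 0.2203]
tool_rot: [0.56, 3.091, -0.004]
ft_force: [-0.8, 0.9, 0.0]
opening: 1.001
```

Emit:
step_arm:
  xyz:
    - [-0.33, -0.11, 0.03]
    - [-0.67, -0.22, 0.06]
    - [-1, -0.33, 0.1]
    - [-1, -0.33, 0.1]
  delta_rot:
    - [0, 0, 0]
    - [0, 0, 0]
    - [0, 0, 0]
    - [0, 0, 0]
  grip: [1, 1, 1, 1]

```text
t: 0.82
position: [0.3442, 0.3303, 0.2096]
tool_rot: [0.566, 3.089, -0.007]
ft_force: [-0.8, 0.4, -0.6]
opening: 0.998
```

Emit:
step_arm:
  xyz:
    - [-0.33, -0.11, 0.03]
    - [-0.67, -0.22, 0.06]
    - [-1, -0.33, 0.1]
    - [-1, -0.33, 0.1]
  delta_rot:
    - [0, 0, 0]
    - [0, 0, 0]
    - [0, 0, 0]
    - [0, 0, 0]
  grip: [1, 1, 1, 1]

```text
t: 1.15
position: [0.4291, 0.2608, 0.199]
tool_rot: [0.571, 3.088, -0.009]
ft_force: [-0.5, 0.9, -0.5]
opening: 1.001
```

Run:
```python
from h import *
s=telemetry.sense(); print(s['t'],s['joint_pos'],s['position'],s['tool_rot'],s['ft_force'])
p,im=snap('wrist','w1'); p2,_=snap('top','t1')
pp=cv2.imread('pics/w1.png'); cv2.imwrite('pics/w1b.png',cv2.resize(pp,(768,576),interpolation=cv2.INTER_CUBIC))
import pickle; pickle.dump((p,vision.camera_params('top')),open('w1.pkl','wb'))
```

```text
1.15 [ 0.54937067  0.22770273 -0.09729443  1.24849748 -0.00515266  0.91538182] [0.42907521 0.26079012 0.19899777] [ 0.57145033  3.08770664 -0.00884839] [-0.49600611  0.91651831 -0.47435756]
```

View pics/w1b.png

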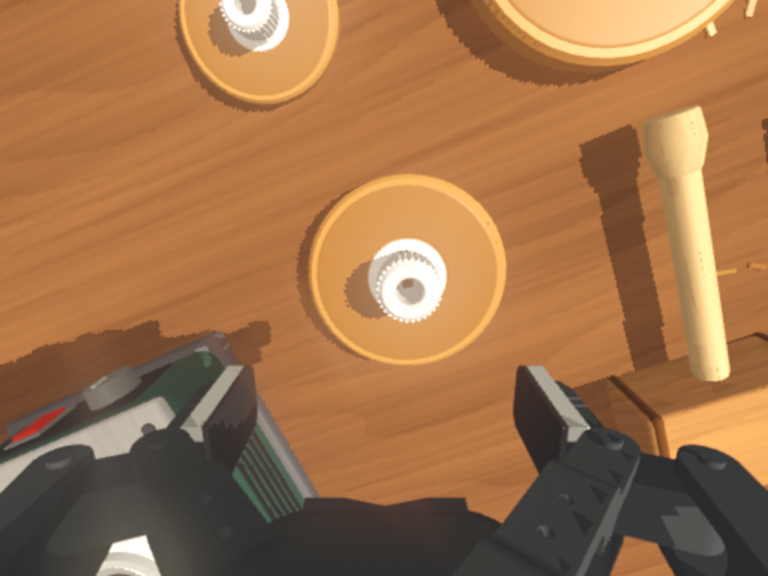

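The wrist view shows the wheel disc centred at (408,269) and the top of the hub bore at (411,290) in the 1.5x picture. The fingers are clear of everything.

Run:
```python
from h import *
import pickle; p,pt=pickle.load(open('w1.pkl','rb'))
f=lambda u,v,s:((u+.5)/s-.5,(v+.5)/s-.5)
print('wrist hub top',ray(p,f(411,290,1.5),.062),'disc',ray(p,f(408,269,1.5),.022))
g=lambda u,v:((u+.5)/6-.5+150,(v+.5)/6-.5+140)
print('top hub',ray(pt,g(139,419),.062),'disc',ray(pt,g(152,421),.022))
print('spindle tip',ray(pt,g(500,229),.169),'seat',ray(pt,g(501,228),.139))
s=telemetry.sense();R,_=cv2.Rodrigues(s['tool_rot']);print(np.round(R,3))
for X in ([.4385,.2585,.03],): print(R.T@(np.array(X)-s['position']))
```

```text
wrist hub top [0.44435255 0.2732822  0.062     ] disc [0.43995409 0.27476243 0.022     ]
top hub [0.44299308 0.2699414  0.062     ] disc [0.44218743 0.26915826 0.022     ]
spindle tip [0.5536174  0.02011025 0.169     ] seat [0.55726494 0.0207029  0.139     ]
[[-0.934  0.357 -0.   ]
 [ 0.357  0.934 -0.005]
 [-0.001 -0.005 -1.   ]]
[-0.01275453  0.00063931  0.16953841]
```

Emit:
step_arm:
  xyz:
    - [-0.085, 0.153, 0.3]
    - [-0.085, 0.153, 0.7]
    - [-0.085, 0.153, 1.0]
    - [-0.085, 0.153, 1.0]
  delta_rot:
    - [0, 0, 0]
    - [0, 0, 0]
    - [0, 0, 0]
    - [0, 0, 0]
  grip: [1, 1, 1, 1]

```text
t: 1.58
position: [0.4361, 0.2731, 0.0944]
tool_rot: [-0.567, -3.084, 0.016]
ft_force: [-0.9, -1.0, -0.6]
opening: 1.001
```

Run:
```python
from h import *
p,im=snap('wrist','w2'); s=telemetry.sense(); print(s['position'],s['tool_rot'])
cv2.imwrite('pics/w2b.png',cv2.resize(im,(768,576),interpolation=cv2.INTER_CUBIC))
import pickle; pickle.dump((p,s),open('w2.pkl','wb'))
```

```text
[0.43730926 0.27370793 0.09765185] [-0.56700278 -3.08634128  0.01272941]
```

View pics/w2b.png

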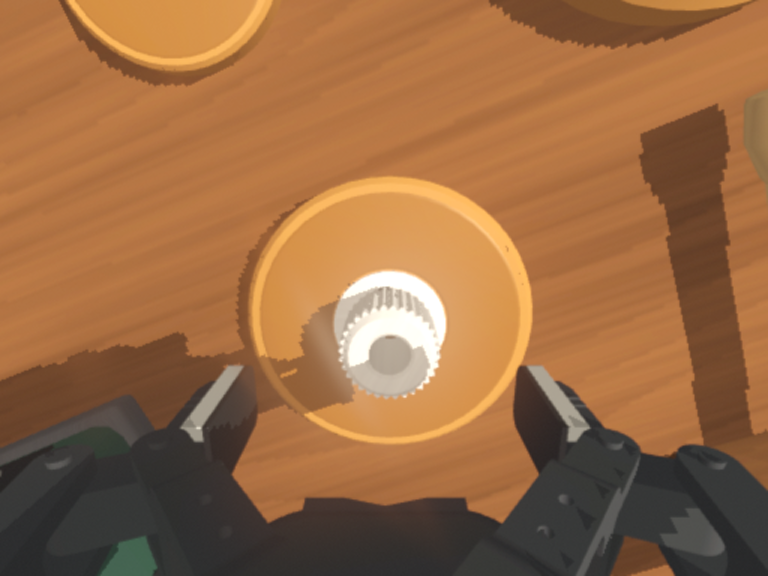

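The bore top is at (391,355) and the disc centre at (391,310), between the fingers.

Run:
```python
from h import *
import pickle; p,_=pickle.load(open('w2.pkl','rb'))
f=lambda u,v,s=1.5:((u+.5)/s-.5,(v+.5)/s-.5)
h=ray(p,f(391,355),.062);d=ray(p,f(391,310),.022);print('hub',h,'disc',d)
s=telemetry.sense();R,_=cv2.Rodrigues(s['tool_rot']);print(s['position'],np.round(R,4))
for X in (h,d,[.4415,.272,0]): 
  X=np.array(X,float);X[2]=.029; print(R.T@(X-s['position']))
# rotvec for levelling
z=R[:,2];ax=R.T@np.cross(z,[0,0,-1]);print('level rot',ax/(2*np.pi))
```

```text
hub [0.44481511 0.27262664 0.062     ] disc [0.43819622 0.27528396 0.022     ]
[0.43730926 0.27370793 0.09765185] [[-0.9347  0.3554 -0.005 ]
 [ 0.3554  0.9347 -0.0073]
 [ 0.002  -0.0086 -1.    ]]
[-0.00754075  0.00224914  0.06861969]
[-0.00040959  0.00238045  0.06863318]
[-0.00466486  0.00048522  0.0686408 ]
level rot [-1.37275925e-03 -3.26251591e-04 -2.90799784e-22]
```

Emit:
step_arm:
  xyz:
    - [-0.065, 0.015, 0.25]
    - [-0.065, 0.015, 0.5]
    - [-0.065, 0.015, 0.72]
    - [-0.065, 0.015, 0.72]
    - [-0.065, 0.015, 0.72]
  delta_rot:
    - [-0.0007, 0, 0]
    - [-0.0014, -0.0003, 0]
    - [-0.0014, -0.0003, 0]
    - [-0.0014, -0.0003, 0]
    - [-0.0014, -0.0003, 0]
  grip: [1, 1, 1, 1, 1]
  grip_force: 60

```text
t: 2.05
position: [0.4437, 0.2729, 0.0273]
tool_rot: [0.567, 3.09, 0.001]
ft_force: [-0.5, 0.2, 0.9]
opening: 0.998
```

Emit:
step_arm:
  xyz:
    - [0, 0, 0]
    - [0, 0, 0]
    - [0, 0, 0]
    - [0, 0, 0]
    - [0, 0, 0]
    - [0, 0, 0]
    - [0, 0, 0]
    - [0, 0, 0]
  delta_rot:
    - [0, 0, 0]
    - [0, 0, 0]
    - [0, 0, 0]
    - [0, 0, 0]
    - [0, 0, 0]
    - [0, 0, 0]
    - [0, 0, 0]
    - [0, 0, 0]
  grip: [0.7, 0.6, 0.5, 0.4, 0.3, 0.3, 0.3, 0.3]
  grip_force: 60

```text
t: 2.72
position: [0.4444, 0.2733, 0.029]
tool_rot: [0.566, 3.088, 0.003]
ft_force: [-3.7, -2.6, 20.4]
opening: 0.508
```

Run:
```python
from h import *
s=telemetry.sense();R,_=cv2.Rodrigues(s['tool_rot']);print(s,np.round(R,4))
```

```text
{'t': 2.7167, 'joint_pos': array([ 5.51253149e-01,  3.83158406e-01, -3.38636891e-01,  8.46351291e-01,
        1.56203825e-04,  9.14042879e-01]), 'dq': array([ 1.35374272e-03, -9.61144698e-05, -2.02900686e-03, -4.70420272e-04,
       -3.20642537e-04,  4.38884192e-04]), 'joint_efforts': array([ 4.02886217e-03, -6.77801299e+01,  3.86462367e+01, -2.57897794e+00,
        2.30528628e-01,  1.01761739e-01]), 'position': array([0.44444975, 0.27331924, 0.02903403]), 'tool_rot': array([5.66411657e-01, 3.08821252e+00, 2.96449182e-03]), 'ft_force': array([-3.74791193, -2.60262138, 20.35259533]), 'wrist_torque': array([-0.86350181,  1.01078505,  0.07593299]), 'opening': 0.5081172846006416} [[-0.9349  0.3549  0.0022]
 [ 0.3549  0.9349  0.0015]
 [-0.0015  0.0022 -1.    ]]
```

Emit:
step_arm:
  xyz:
    - [0, 0, -0.1]
    - [0, 0, -0.3]
    - [0, 0, -0.6]
    - [0, 0, -1]
    - [0, 0, -1]
  delta_rot:
    - [0, 0, 0]
    - [0, 0, 0]
    - [0, 0, 0]
    - [0, 0, 0]
    - [0, 0, 0]
  grip: [0.3, 0.3, 0.3, 0.3, 0.3]
  grip_force: 70

```text
t: 3.13
position: [0.4467, 0.2747, 0.1359]
tool_rot: [0.565, 3.082, 0.012]
ft_force: [1.5, 2.0, -1.9]
opening: 0.502
```

Emit:
step_arm:
  xyz:
    - [0, 0, -0.3]
    - [0, 0, -0.6]
    - [0, 0, -1]
    - [0, 0, -1]
    - [0, 0, -1]
  delta_rot:
    - [0, 0, 0]
    - [0, 0, 0]
    - [0, 0, 0]
    - [0, 0, 0]
    - [0, 0, 0]
  grip: [0.3, 0.3, 0.3, 0.3, 0.3]

```text
t: 3.55
position: [0.4467, 0.2747, 0.2375]
tool_rot: [0.565, 3.079, 0.016]
ft_force: [0.5, -0.2, -5.9]
opening: 0.498
```

Run:
```python
from h import *
p,im=snap('wrist','w3'); s=telemetry.sense();R,_=cv2.Rodrigues(s['tool_rot']);print(s,np.round(R,4))
cv2.imwrite('pics/w3b.png',cv2.resize(im,(768,576),interpolation=cv2.INTER_CUBIC))
import pickle; pickle.dump((p,s),open('w3.pkl','wb'))
T=np.eye(4);T[:3,:3]=R;T[:3,3]=s['position'];print(np.round(np.linalg.inv(T)@p['pose'],4))
```

```text
{'t': 3.6, 'joint_pos': array([5.51224539e-01, 2.50100236e-01, 2.41486816e-02, 1.33321842e+00,
       1.83402883e-04, 9.14059996e-01]), 'dq': array([-0.00014703,  0.01980573, -0.04253512, -0.01132717, -0.00023287,
        0.0004803 ]), 'joint_efforts': array([ 2.39255227e-03, -7.86670876e+01,  5.43463397e+01,  4.80917059e-01,
       -2.84437876e-03,  3.43709162e-04]), 'position': array([0.44590222, 0.27420476, 0.23567707]), 'tool_rot': array([0.56527603, 3.08163118, 0.01239521]), 'ft_force': array([-0.21726343,  0.34250481, -5.61949141]), 'wrist_torque': array([-0.03477355, -0.00119127, -0.02276931]), 'opening': 0.502535240200568} [[-0.9349  0.3549  0.0098]
 [ 0.3549  0.9349  0.0062]
 [-0.007   0.0093 -0.9999]]
[[-2.000e-04 -9.585e-01 -2.853e-01  7.150e-02]
 [ 1.000e+00 -1.300e-03  3.500e-03  5.000e-04]
 [-3.700e-03 -2.852e-01  9.584e-01 -1.440e-01]
 [ 0.000e+00  0.000e+00  0.000e+00  1.000e+00]]
```

View pics/w3b.png

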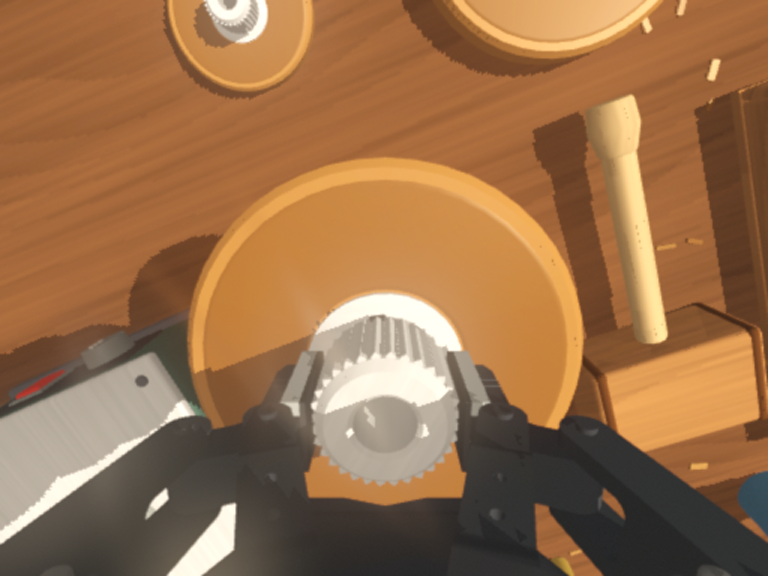

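The wheel is held squarely: bore centre at (386,421) in the 1.5x picture, with its weight read as 5.6 N. Now I carry it to just past the spindle, so the wrist camera sees spindle and hub in one picture.

Emit:
step_arm:
  xyz:
    - [-0.2, -0.13, -0.05]
    - [-0.5, -0.33, -0.1]
    - [-0.8, -0.53, -0.1]
    - [-1, -0.67, -0.1]
    - [-1, -0.67, -0.1]
  delta_rot:
    - [0.0005, 0.0004, 0]
    - [0.001, 0.0007, 0]
    - [0.0015, 0.0011, 0]
    - [0.0015, 0.0011, 0]
    - [0.0015, 0.0011, 0]
  grip: [0.3, 0.3, 0.3, 0.3, 0.3]

```text
t: 4.02
position: [0.5168, 0.1722, 0.2434]
tool_rot: [-0.572, -3.087, 0.004]
ft_force: [-0.3, -0.1, -4.8]
opening: 0.5
```

Emit:
step_arm:
  xyz:
    - [-0.2, -0.13, 0]
    - [-0.5, -0.33, 0]
    - [-0.8, -0.53, 0]
    - [-1, -0.67, 0]
    - [-1, -0.67, 0]
  delta_rot:
    - [0, 0, 0]
    - [0, 0, 0]
    - [0, 0, 0]
    - [0, 0, 0]
    - [0, 0, 0]
  grip: [0.3, 0.3, 0.3, 0.3, 0.3]

```text
t: 4.43
position: [0.5873, 0.0702, 0.2408]
tool_rot: [-0.577, -3.083, 0.008]
ft_force: [0.8, 0.1, -3.7]
opening: 0.503
```

Emit:
step_arm:
  xyz:
    - [-0.2, -0.13, 0]
    - [-0.5, -0.33, 0]
    - [-0.8, -0.53, 0]
    - [-1, -0.67, 0]
    - [-1, -0.67, 0]
    - [-1, -0.67, 0]
    - [-1, -0.67, 0]
  delta_rot:
    - [0, 0, 0]
    - [0, 0, 0]
    - [0, 0, 0]
    - [0, 0, 0]
    - [0, 0, 0]
    - [0, 0, 0]
    - [0, 0, 0]
  grip: [0.3, 0.3, 0.3, 0.3, 0.3, 0.3, 0.3]

```text
t: 5.02
position: [0.6557, -0.0278, 0.2392]
tool_rot: [-0.576, -3.081, 0.008]
ft_force: [-0.2, 0.2, -3.4]
opening: 0.503
```

Run:
```python
from h import *
p,im=snap('wrist','w4'); s=telemetry.sense();R,_=cv2.Rodrigues(s['tool_rot']);print(s['t'],s['joint_pos'],s['position'],s['ft_force'],s['opening'],np.round(R,4))
cv2.imwrite('pics/w4b.png',cv2.resize(im,(768,576),interpolation=cv2.INTER_CUBIC))
import pickle; pickle.dump((p,s),open('w4.pkl','wb'))
```

```text
5.0667 [-0.04009546  0.57226323  0.51340878  1.51899336 -0.00375397  0.32904341] [ 0.65562567 -0.02748741  0.2398514 ] [-0.46559201  0.17140966 -3.6416468 ] 0.5010655558544868 [[-0.9326  0.3608 -0.0072]
 [ 0.3608  0.9326 -0.0035]
 [ 0.0055 -0.0058 -1.    ]]
```

View pics/w4b.png

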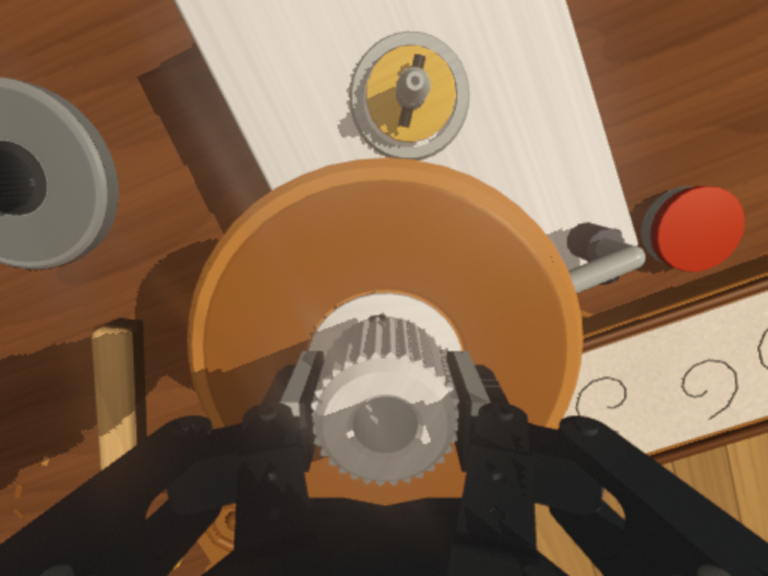

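The spindle nose is at (414,80), with the pin running from (418,57) to (405,126). The hub bore is at (386,421). Next I compute the offset.

Run:
```python
from h import *
import pickle; p,s=pickle.load(open('w4.pkl','rb'))
f=lambda u,v,s=1.5:((u+.5)/s-.5,(v+.5)/s-.5)
R,_=cv2.Rodrigues(s['tool_rot']); t=s['position']
zt=t[2]+.033
hub=ray(p,f(386,421),zt); print('hub in tool',R.T@(hub-t))
sp=ray(p,f(414,80),.169); print('spindle',sp, 'seat',ray(p,f(412,93),.130))
a=ray(p,f(418,57),.142);b=ray(p,f(405,126),.142);print('pin mid',(a+b)/2,np.linalg.norm(a-b),'heading',np.degrees(np.arctan2(*(a-b)[1::-1])))
pt=vision.camera_params('top');g=lambda u,v:((u+.5)/6-.5+150,(v+.5)/6-.5+140)
print('top: tip',ray(pt,g(500,229),.169),'seat',ray(pt,g(501,228),.130),'pin',ray(pt,g(501.5,228.5),.142))
h=R.T@(hub-t); hw=t+R@np.array([h[0],h[1],-.013])
for S in (sp,[.554,.020,.169]):
  print('shift tool', R.T@(np.array([S[0],S[1],hw[2]])-hw))
z=R[:,2];print('level',R.T@np.cross(z,[0,0,-1])/(2*np.pi))
```

```text
hub in tool [ 0.001324    0.00026536 -0.03299537]
spindle [0.56020331 0.02302135 0.169     ] seat [0.56029713 0.02432102 0.13      ]
pin mid [0.561238   0.02293429 0.142     ] 0.03253735326623113 heading 148.15751788968146
top: tip [0.5536174  0.02011025 0.169     ] seat [0.55817569 0.0210729  0.13      ] pin [0.55663252 0.02026845 0.142     ]
shift tool [0.1059642  0.01233855 0.00050665]
shift tool [0.11065942 0.00728271 0.00056176]
level [-9.28042511e-04 -8.69003572e-04 -1.70463468e-22]
```

Emit:
step_arm:
  xyz:
    - [0.25, 0.03, 0]
    - [0.55, 0.06, 0]
    - [0.85, 0.1, 0]
    - [1, 0.123, 0]
    - [1, 0.123, 0]
    - [1, 0.123, 0]
    - [1, 0.123, 0]
  delta_rot:
    - [-0.0009, -0.0009, 0]
    - [-0.0009, -0.0009, 0]
    - [-0.0009, -0.0009, 0]
    - [-0.0009, -0.0009, 0]
    - [-0.0009, -0.0009, 0]
    - [-0.0009, -0.0009, 0]
    - [-0.0009, -0.0009, 0]
  grip: [0.3, 0.3, 0.3, 0.3, 0.3, 0.3, 0.3]
  grip_force: 80

```text
t: 5.65
position: [0.5668, 0.0206, 0.2404]
tool_rot: [0.575, 3.088, -0.0]
ft_force: [0.5, 0.8, -4.5]
opening: 0.498
```

```bash
cat > st.py <<'E'
from h import *
s=telemetry.sense();R,_=cv2.Rodrigues(s['tool_rot']);t=s['position']
hub=t+R@np.array([.0013,.0003,-.013])
print('t',s['t'],'pos',t,'F',s['ft_force'].round(1),'M',s['wrist_torque'].round(2),'open',round(s['opening'],3),'q6',s['joint_pos'][5])
print('yaw',np.degrees(np.arctan2(R[1,0],R[0,0])),'hub',hub.round(4))
S=np.array([.5600,.0233,hub[2]]);print('shift tool',R.T@(S-hub))
print('level',R.T@np.cross(R[:,2],[0,0,-1])/(2*np.pi))
E
python3 st.py
```

```text
t 5.65 pos [0.56681065 0.0205559  0.24043932] F [ 0.5  0.8 -4.5] M [ 0.01 -0.01 -0.05] open 0.498 q6 0.40462520286716214
yaw 158.9032485224246 hub [0.5657 0.0213 0.2534]
shift tool [ 6.03361827e-03 -1.92000172e-04 -3.82394892e-06]
level [-8.79240227e-06  1.01147995e-04  1.22973134e-24]
```

Emit:
step_arm:
  xyz:
    - [0.06, -0.002, 0.1]
    - [0.06, -0.002, 0.25]
    - [0.06, -0.002, 0.35]
    - [0.06, -0.002, 0.42]
    - [0.06, -0.002, 0.46]
    - [0.06, -0.002, 0.5]
    - [0.06, -0.002, 0.5]
    - [0.06, -0.002, 0.5]
  delta_rot:
    - [0, 0, 0]
    - [0, 0, 0]
    - [0, 0, 0]
    - [0, 0, 0]
    - [0, 0, 0]
    - [0, 0, 0]
    - [0, 0, 0]
    - [0, 0, 0]
  grip: [0.3, 0.3, 0.3, 0.3, 0.3, 0.3, 0.3, 0.3]

```text
t: 6.32
position: [0.5613, 0.0225, 0.1907]
tool_rot: [0.575, 3.088, -0.0]
ft_force: [-0.0, -0.4, -4.6]
opening: 0.497
```

```bash
python3 st.py
python3 - <<'E'
from h import *
p,im=snap('scene','s5'); cv2.imwrite('pics/s5b.png',cv2.resize(im[110:250,210:370],None,fx=4,fy=4,interpolation=cv2.INTER_CUBIC))
E
```

```text
t 6.3167 pos [0.56134404 0.022472   0.19065005] F [-0.  -0.4 -4.6] M [-0.    0.04  0.01] open 0.497 q6 0.4084823599499721
yaw 158.89843642641 hub [0.5602 0.0232 0.2036]
shift tool [ 2.41612014e-04 -1.14285750e-05 -1.93344707e-07]
level [-3.11794496e-07  1.27374955e-04  1.95463211e-24]
```

View pics/s5b.png

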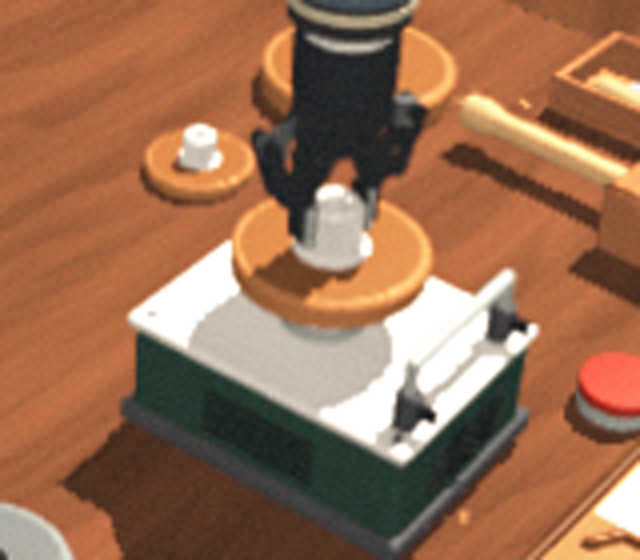

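The scene view shows the wheel level above the deck and over the spindle, with the force unchanged, so the nose has entered the bore freely. I lower it onto the pin.

Emit:
step_arm:
  xyz:
    - [0, 0, 0.05]
    - [0, 0, 0.1]
    - [0, 0, 0.13]
    - [0, 0, 0.16]
    - [0, 0, 0.18]
    - [0, 0, 0.2]
    - [0, 0, 0.2]
    - [0, 0, 0.2]
  delta_rot:
    - [0, 0, 0]
    - [0, 0, 0]
    - [0, 0, 0]
    - [0, 0, 0]
    - [0, 0, 0]
    - [0, 0, 0]
    - [0, 0, 0]
    - [0, 0, 0]
  grip: [0.3, 0.3, 0.3, 0.3, 0.3, 0.3, 0.3, 0.3]

```text
t: 7.03
position: [0.5613, 0.0226, 0.1709]
tool_rot: [0.575, 3.088, 0.0]
ft_force: [-3.5, 3.1, -0.8]
opening: 0.501
```

```bash
python3 st.py
```

```text
t 7.0333 pos [0.56131823 0.02259501 0.17091167] F [-3.5  3.1 -0.8] M [0.58 0.88 0.06] open 0.501 q6 0.40844538687312365
yaw 158.9061861994804 hub [0.5602 0.0233 0.1839]
shift tool [ 1.71338370e-04 -1.12801963e-04 -1.95568865e-07]
level [4.74153357e-05 1.50446122e-04 1.56431934e-25]
```

Emit:
step_arm:
  xyz:
    - [0.01, 0.004, 0]
    - [0.01, 0.004, 0]
    - [0.01, 0.004, 0]
  delta_rot:
    - [0, 0, 0]
    - [0, 0, 0]
    - [0, 0, 0]
  grip: [0.3, 0.3, 0.3]

```text
t: 7.28
position: [0.5608, 0.0232, 0.171]
tool_rot: [0.575, 3.087, -0.0]
ft_force: [0.8, -1.2, -2.2]
opening: 0.5
```

```bash
python3 st.py
```

```text
t 7.2833 pos [0.56078804 0.02317036 0.17101599] F [ 0.8 -1.2 -2.2] M [-0.21  0.03 -0.  ] open 0.5 q6 0.40983372247299804
yaw 158.90112340198723 hub [0.5597 0.0239 0.184 ]
shift tool [-5.39373288e-04 -4.60942933e-04  8.18299790e-07]
level [ 2.18688566e-05  2.60147433e-04 -2.90996183e-24]
```

Emit:
step_arm:
  xyz:
    - [0, -0.001, 0.02]
    - [0, -0.001, 0.02]
    - [0, -0.002, 0.02]
    - [0, -0.003, 0.02]
    - [0.001, -0.004, 0.02]
    - [0.001, -0.004, 0.02]
    - [0.002, -0.005, 0.02]
    - [0.003, -0.006, 0.02]
  delta_rot:
    - [0, 0, 0.01]
    - [0, 0, 0.02]
    - [0, 0, 0.03]
    - [0, 0, 0.04]
    - [0, 0, 0.05]
    - [0, 0, 0.06]
    - [0, 0, 0.07]
    - [0, 0, 0.08]
  grip: [0.3, 0.3, 0.3, 0.3, 0.3, 0.3, 0.3, 0.3]

```text
t: 7.95
position: [0.5604, 0.0228, 0.1689]
tool_rot: [1.329, 2.845, 0.001]
ft_force: [0.7, 2.2, -5.1]
opening: 0.501
```

```bash
python3 st.py
```

```text
t 7.95 pos [0.56041063 0.02276555 0.16885132] F [ 0.7  2.2 -5.1] M [ 0.45 -0.33  0.14] open 0.501 q6 0.9147813805846898
yaw 129.92313816248418 hub [0.5598 0.024  0.1819]
shift tool [-6.42486630e-04 -2.57934992e-04  5.07541596e-07]
level [ 1.71284669e-04  1.94491139e-04 -2.96152629e-24]
```

Emit:
step_arm:
  xyz:
    - [0, 0, 0.02]
    - [0, 0, 0.03]
    - [0, 0, 0.04]
    - [0, 0, 0.04]
  delta_rot:
    - [0, 0, 0]
    - [0, 0, 0]
    - [0, 0, 0]
    - [0, 0, 0]
  grip: [0.3, 0.3, 0.3, 0.3]

```text
t: 8.28
position: [0.5607, 0.0228, 0.1654]
tool_rot: [1.326, 2.845, 0.001]
ft_force: [-2.4, -0.4, 5.2]
opening: 0.501
```

```bash
python3 st.py
```

```text
t 8.2833 pos [0.56067361 0.02277934 0.16540523] F [-2.4 -0.4  5.2] M [0.08 0.46 0.3 ] open 0.501 q6 0.9127611134147584
yaw 130.04082591943794 hub [0.56   0.024  0.1784]
shift tool [-4.92848313e-04 -4.56402256e-04  8.58560172e-08]
level [2.98081418e-04 3.03763629e-04 7.88238109e-24]
```

Emit:
step_arm:
  xyz:
    - [0, -0.001, 0.005]
    - [0, -0.001, 0.005]
    - [0, -0.002, 0.005]
    - [0, -0.003, 0.005]
  delta_rot:
    - [0, 0, 0.01]
    - [0, 0, 0.02]
    - [0, 0, 0.03]
    - [0, 0, 0.04]
  grip: [0.3, 0.3, 0.3, 0.3]

```text
t: 8.62
position: [0.5605, 0.0226, 0.1653]
tool_rot: [1.671, 2.657, 0.002]
ft_force: [-3.6, -0.2, 6.3]
opening: 0.499
```

```bash
python3 st.py
```

```text
t 8.6167 pos [0.5604853  0.02264002 0.1653221 ] F [-3.6 -0.2  6.3] M [-0.09  0.75  1.55] open 0.499 q6 1.1637694758362642
yaw 115.65138748382874 hub [0.5602 0.0239 0.1783]
shift tool [-5.17794988e-04 -4.16708172e-04 -2.15314763e-07]
level [ 4.29272496e-04  2.79286453e-04 -7.74416449e-24]
```

Emit:
step_arm:
  xyz:
    - [0, 0, -0.01]
    - [0, 0, -0.01]
    - [0, 0, -0.01]
    - [0, 0, -0.01]
  delta_rot:
    - [0, 0, -0.008]
    - [0, 0, -0.016]
    - [0, 0, -0.016]
    - [0, 0, -0.016]
  grip: [0.3, 0.3, 0.3, 0.3]

```text
t: 8.95
position: [0.5605, 0.0227, 0.1662]
tool_rot: [1.536, 2.737, 0.002]
ft_force: [-0.4, 1.2, -2.7]
opening: 0.497
```

```bash
python3 st.py
```

```text
t 8.95 pos [0.56047711 0.02271603 0.16618106] F [-0.4  1.2 -2.7] M [0.33 0.1  0.03] open 0.497 q6 1.0636391544209314
yaw 121.39066138362111 hub [0.56   0.024  0.1792]
shift tool [-5.76722602e-04 -3.70302911e-04  1.18666641e-07]
level [ 4.01544336e-04  2.90571805e-04 -6.13249492e-24]
```

Torque is gone, so the pin has play. I push down.

Emit:
step_arm:
  xyz:
    - [0, 0, 0.01]
    - [0, 0, 0.02]
    - [0, 0, 0.03]
    - [0, 0, 0.03]
  delta_rot:
    - [0, 0, 0]
    - [0, 0, 0]
    - [0, 0, 0]
    - [0, 0, 0]
  grip: [0.3, 0.3, 0.3, 0.3]

```text
t: 9.28
position: [0.5604, 0.0228, 0.1629]
tool_rot: [1.537, 2.737, 0.002]
ft_force: [-0.8, 1.9, -3.0]
opening: 0.501
```

```bash
python3 st.py
```

```text
t 9.2833 pos [0.56042017 0.0227667  0.16294496] F [-0.8  1.9 -3. ] M [0.33 0.05 0.06] open 0.501 q6 1.06388610558725
yaw 121.3788758268088 hub [0.56   0.024  0.1759]
shift tool [-6.47443224e-04 -3.49630345e-04  2.27741242e-07]
level [ 3.84381752e-04  2.63555949e-04 -3.69898614e-24]
```

Emit:
step_arm:
  xyz:
    - [0, 0, 0.01]
    - [0, 0, 0.02]
    - [0, 0, 0.03]
    - [0, 0, 0.04]
    - [0, 0, 0.05]
    - [0, 0, 0.05]
  delta_rot:
    - [0, 0, 0]
    - [0, 0, 0]
    - [0, 0, 0]
    - [0, 0, 0]
    - [0, 0, 0]
    - [0, 0, 0]
  grip: [0.3, 0.3, 0.3, 0.3, 0.3, 0.3]
  grip_force: 100

```text
t: 9.78
position: [0.5605, 0.0228, 0.1582]
tool_rot: [1.537, 2.737, 0.002]
ft_force: [-3.3, 1.3, 4.1]
opening: 0.502
```

```bash
python3 st.py
```

```text
t 9.7833 pos [0.56047247 0.02277729 0.15820863] F [-3.3  1.3  4.1] M [0.31 0.72 0.11] open 0.502 q6 1.0639187748692962
yaw 121.37614226087861 hub [0.56   0.024  0.1712]
shift tool [-6.31097270e-04 -3.95118043e-04  3.64773500e-08]
level [4.42134624e-04 2.86011198e-04 2.15940517e-24]
```

Emit:
step_arm:
  xyz:
    - [0.003, 0, 0.01]
    - [0.003, 0, 0.02]
    - [0.003, 0, 0.02]
    - [0.003, 0, 0.02]
  delta_rot:
    - [0, 0, 0]
    - [0, 0, 0]
    - [0, 0, 0]
    - [0, 0, 0]
  grip: [0.3, 0.3, 0.3, 0.3]

```text
t: 10.12
position: [0.5605, 0.0228, 0.1567]
tool_rot: [1.536, 2.736, 0.002]
ft_force: [-4.3, 0.0, 7.2]
opening: 0.497
```

```bash
python3 st.py
```

```text
t 10.1167 pos [0.56050442 0.02283317 0.15666429] F [-4.3  0.   7.2] M [-0.17  0.8   0.13] open 0.497 q6 1.064427893855004
yaw 121.3673931322112 hub [0.56   0.0241 0.1697]
shift tool [-6.72255508e-04 -4.45873784e-04  2.93879609e-07]
level [5.12098763e-04 4.09224478e-04 7.27362733e-25]
```

Emit:
step_arm:
  xyz:
    - [0, 0, 0.01]
    - [0, 0, 0.02]
    - [0, 0, 0.02]
    - [0, 0, 0.02]
  delta_rot:
    - [0, 0, 0]
    - [0, 0, 0]
    - [0, 0, 0]
    - [0, 0, 0]
  grip: [0.3, 0.3, 0.3, 0.3]

```text
t: 10.45
position: [0.5605, 0.0228, 0.1552]
tool_rot: [1.536, 2.735, 0.003]
ft_force: [-4.1, 0.7, 9.9]
opening: 0.499
```

```bash
python3 st.py
```

```text
t 10.45 pos [0.56053128 0.02278605 0.15520774] F [-4.1  0.7  9.9] M [0.06 1.18 0.06] open 0.499 q6 1.064447749549078
yaw 121.36559335636974 hub [0.5601 0.0241 0.1682]
shift tool [-6.23106646e-04 -4.38809793e-04  2.47145760e-07]
level [ 5.79324273e-04  4.71102663e-04 -1.45512435e-23]
```

Emit:
step_arm:
  xyz:
    - [0.003, -0.004, 0.01]
    - [0.003, -0.004, 0.02]
    - [0.003, -0.004, 0.02]
    - [0.003, -0.004, 0.02]
  delta_rot:
    - [0.0005, 0.0004, 0]
    - [0.0005, 0.0004, 0]
    - [0.0005, 0.0004, 0]
    - [0.0005, 0.0004, 0]
  grip: [0.3, 0.3, 0.3, 0.3]

```text
t: 10.78
position: [0.5605, 0.0228, 0.1542]
tool_rot: [1.537, 2.737, 0.002]
ft_force: [-3.5, 1.0, 13.7]
opening: 0.498
```

```bash
python3 st.py
```

```text
t 10.7833 pos [0.56053215 0.02281724 0.15423141] F [-3.5  1.  13.7] M [0.17 0.95 0.09] open 0.498 q6 1.0642348692913863
yaw 121.36239606221078 hub [0.5601 0.0241 0.1672]
shift tool [-6.28734456e-04 -4.77207547e-04 -8.56480609e-08]
level [ 3.17533817e-04  2.19326713e-04 -3.81016232e-24]
```

Emit:
step_arm:
  xyz:
    - [0, 0, 0.01]
    - [0, 0, 0.02]
    - [0, 0, 0.02]
    - [0, 0, 0.02]
  delta_rot:
    - [0, 0, 0]
    - [0, 0, 0]
    - [0, 0, 0]
    - [0, 0, 0]
  grip: [0.3, 0.3, 0.3, 0.3]

```text
t: 11.12
position: [0.5607, 0.0228, 0.1541]
tool_rot: [1.536, 2.736, 0.003]
ft_force: [-12.8, 0.6, 29.4]
opening: 0.497
```

```bash
python3 st.py
```

```text
t 11.1167 pos [0.56065155 0.02278073 0.1541245 ] F [-12.8   0.6  29.4] M [-0.05  2.87  0.13] open 0.497 q6 1.0642289360928894
yaw 121.36299856394275 hub [0.5602 0.024  0.1671]
shift tool [-5.48722445e-04 -5.40054433e-04 -5.94479030e-07]
level [5.63654671e-04 3.82325884e-04 8.05637088e-24]
```

The force rose 8.7→11.8→14.5→18 N over about 4 mm, then stopped hard at 34 N, which matches the spring and then its end stop. I relieve the side load, hold a moderate push and check.

Emit:
step_arm:
  xyz:
    - [0.004, -0.006, 0.013]
    - [0.004, -0.006, 0.013]
    - [0.004, -0.006, 0.013]
    - [0.004, -0.006, 0.013]
    - [0.004, -0.006, 0.013]
    - [0.004, -0.006, 0.013]
  delta_rot:
    - [0.0006, 0.0004, 0]
    - [0.0006, 0.0004, 0]
    - [0.0006, 0.0004, 0]
    - [0.0006, 0.0004, 0]
    - [0.0006, 0.0004, 0]
    - [0.0006, 0.0004, 0]
  grip: [0.3, 0.3, 0.3, 0.3, 0.3, 0.3]

```text
t: 11.62
position: [0.5606, 0.0228, 0.1542]
tool_rot: [1.537, 2.738, 0.002]
ft_force: [-5.7, 1.3, 18.0]
opening: 0.495
```

```bash
python3 st.py
python3 - <<'E'
from h import *
p,im=snap('scene','s6'); c=cv2.resize(im[130:240,230:350],None,fx=4,fy=4,interpolation=cv2.INTER_CUBIC)
q,w=snap('wrist','w6'); w=cv2.resize(w,(c.shape[0]*512//384*3//4,c.shape[0]*3//4)); 
o=np.zeros((c.shape[0],c.shape[1]+w.shape[1],3),np.uint8);o[:,:c.shape[1]]=c;o[:w.shape[0],c.shape[1]:]=w
o=o[:, :];s=min(1,800/o.shape[1]);cv2.imwrite('pics/fin.png',cv2.resize(o,None,fx=s,fy=s))
# predicted positions in scene crop: disc top rim centre if home (0.149)
S=np.array([.5600,.0238]);a=np.linspace(0,2*np.pi,9)[:-1]
X=[[S[0]+.075*np.cos(t),S[1]+.075*np.sin(t),.149] for t in a]
print(s,((proj(p,X)-[230,130]+.5)*4*s).round(0).tolist())
E
```

```text
t 11.6167 pos [0.56055982 0.02280548 0.15420026] F [-5.7  1.3 18. ] M [0.12 1.2  0.1 ] open 0.495 q6 1.0641295573783678
yaw 121.36291090452083 hub [0.5601 0.0241 0.1672]
shift tool [-6.00413968e-04 -4.98181924e-04 -2.12611119e-07]
level [ 2.75022353e-04  1.71836650e-04 -3.71241593e-25]
0.8705114254624592 [[287.0, 214.0], [302.0, 176.0], [268.0, 140.0], [207.0, 127.0], [151.0, 142.0], [131.0, 179.0], [162.0, 216.0], [228.0, 232.0]]
```

View pics/fin.png

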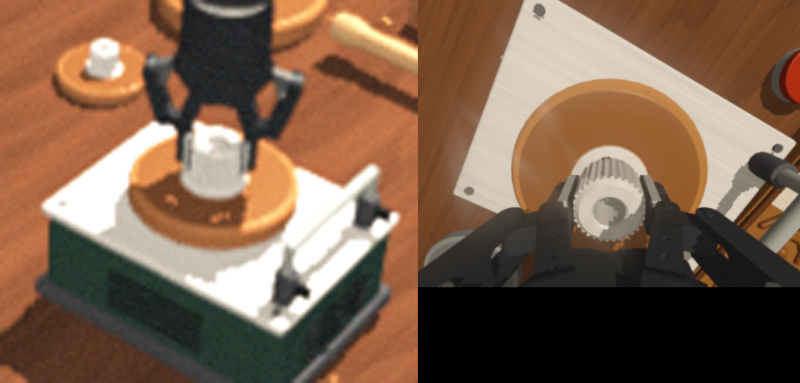

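The rim of the wheel is where the "home" prediction puts it: x 131–302 and bottom y about 232 predicted, about 131–298 and about 235 seen. The push is steady at the stop, so I hand in.

```bash
python3 -c "
from h import *
print(job.job_done())"; python3 st.py
```

```text
the job is handed in; nothing more can be done
None
the job is handed in; nothing more can be done
```

The middle-sized tan honing wheel is on the spindle, with a keyway over the cross pin. It is pushed down to the spring's end stop, and I handed the job in at about 11.7 s with the gripper still holding it. The hand-in gives no verdict.

**How it went:** I gripped the wheel by its hub, lifted it and threaded the bore over the nose. I then turned it with a light push until the pin entered a keyway. The turn overshot once, to about 1.55 N m, because the pin was already in the keyway. That is just above the 1.5 N m at which the spindle can turn, so the spindle may have moved slightly or the wheel may have slipped a little in the grip. I turned back about 6°, the torque vanished, and the wheel slid down freely.

**Last checks:**
- **Seat:** the push rose about 9 to 18 N over roughly 4 mm, as the spring should. It then stopped hard at a tool height of 154.1 mm.
- **Final hold:** about 23 N down, allowing for the wheel's weight, at the same height. The grip is set to 100 N and the tool is level to about 0.002 rad.
- **Position:** in the scene picture the wheel's rim lies within about 1 mm of where a fully home wheel should be.

**What disagreed:**
- **Height:** the stop came about 2 mm lower than I worked out from the grasp. I put this down to calibration or a slight slip in the grip.
- **Side load:** about 6 N remains.

I did not come near the grey wheel, the carving tools, the tin or the brush. I did not check their positions again at the end.

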